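Load the seal press and latch its lever

TASK

Set the round crimp seal flat into the round nest of the red hand press and let go of it. Then bring the press's long lever all the way down over the seal, and last swing the small latch bar over the lever until it rests fully down in its forked catch. Leave the oblong seal and the other things on the table where they are.

Things in the scene. Friction and masses are not known exactly. Their poses are not given: they have to be found in the camera images.
- round_seal: the round crimp seal: dull aluminium cylinder, diameter 26, 18 mm high, standing upright on the table, two small dark wire holes on top; origin at the centre of its underside
- press: fixed red cast-iron hand press; origin on the table under the nest; x towards the lever's pivot, y towards the latch's pivot, z up. Its base reaches x -130 to +140, y -60 to +60 mm, 32 mm high. Two pivot cheeks stand at x 67 to 103, y -29 to +29, up to 89 mm high
- nest (a point): centre of the floor of the nest: a round recess, diameter 30 mm, 6 mm deep with a 2 mm chamfer, in the bright steel anvil plate (70 x 70 mm) of the press. The anvil's top is 32 mm above the table, the nest's floor 26 mm. Axes as the press's
- lever_hinge (a point): axis of the lever: runs along the press's y, 85 mm from the nest towards +x, 70 mm above the table; axes as the press's
- lever_knob (a point): centre of the black ball knob, diameter 32 mm, on the lever's free end, 255 mm from the lever's axis. The lever is a steel rod of diameter 14 with a ram under it that comes down over the nest. With the lever home it lies level along the press's -x, the knob 70 mm above the table, beyond the base's end
- lever (a joint): lever angle (rad): 0 = fully down, level; grows as it is raised; 1.57 upright, at the start it leans back past upright. Friction holds it where it is left (a few N at the knob move it)
- latch_hinge (a point): axis of the latch bar: runs along the press's x, between two steel ears at x -90, y +40 mm from the nest, 84 mm above the table; axes as the press's
- latch_knob (a point): centre of the round steel knob, diameter 22 mm, on the free end of the latch bar (flat steel 9 x 8 mm), 110 mm from its axis. Closed, the bar lies level along the press's -y across the lever's top, in a two-pronged steel catch (x -90, y -40 mm from the nest, prongs 94 mm high), the knob 30 mm beyond the catch (y -70)
- latch (a joint): latch angle (rad): 0 = closed, level, down in the catch; grows as it swings up and over; 1.57 upright; at the start it leans out to the press's +y. Friction holds it where it is left (about 1 to 2 N at the knob move it)
- flat_seal: the other crimp seal: dull aluminium oblong block 36 x 16 mm, 18 high, with two dark wire holes on top; origin at the centre of its underside, x along its length. Not wanted, does not fit the nest
- pliers: steel pliers with blue handles lying flat, about 170 mm long and 58 wide, 16 high; origin under the rivet, jaws to +x (to 47 mm), handles to -x (to -122 mm). Leave alone
- teacup: cream ceramic cup with a handle at its +y side, rim diameter 84, 65 mm high; origin at the centre of its underside. Leave alone
- stapler: squat black stapler, 135 x 40 mm, 50 high, lying along its x; origin at the centre of its underside. Leave alone
- tape_roll: brown roll of tape lying flat, outer diameter 96, 48 mm high; origin at the centre of its underside. Leave alone
- stamp: rubber stamp with a turned wooden grip, foot 60 x 28 mm, 70 high; origin at the centre of its underside. Leave alone
- carton: closed cardboard parcel 160 x 160 mm, 90 high; origin at the centre of its underside. Leave alone
Mind the look-alikes: they are no part of the job. Leave any green look-alike of the round_seal alone.

How it is judged:
On the way, in this order (a step that is already met when the one before it is completed fails the run):
1. the round seal sits flat in the nest, let go (horizontal distance between round_seal and nest below 0.004 m and z of round_seal in the frame of nest between -0.0025 and 0.0025 m and angle between round_seal's own z axis and vertical below 0.12 rad and contact force between the fingers and round_seal below 0.1 N), for 0.2 s.
2. the lever is fully down over the seal (value of joint lever below 0.04 rad and horizontal distance between round_seal and nest below 0.004 m and z of round_seal in the frame of nest between -0.0025 and 0.0025 m and angle between round_seal's own z axis and vertical below 0.12 rad), for 0.2 s.
3. the latch bar is down in its catch (value of joint latch below 0.06 rad and value of joint lever below 0.04 rad), for 0.2 s.
At the end, for the whole second after the job is handed in: The round seal stands at rest in the nest (within 4 mm of its centre, 2.5 mm of its floor, tilted under 0.12 rad), the lever is down (under 0.04 rad) and the latch bar lies in its catch (under 0.06 rad) (all of step 3 and horizontal distance between round_seal and nest below 0.004 m and z of round_seal in the frame of nest between -0.0025 and 0.0025 m and angle between round_seal's own z axis and vertical below 0.12 rad and linear speed of round_seal below 0.02 m/s); the robot touches nothing.
It fails at once if another thing on the table is moved by more than 30 mm (distance of any of flat_seal, pliers, teacup, stapler, tape_roll, stamp, carton from where it was at the start of the episode above 0.03 m).
It fails at once if the cup, the stamp, the stapler or the oblong seal is tipped over (angle between any of teacup, stamp, stapler, flat_seal's own z axis and vertical above 0.5 rad).
It also fails if it takes over 72 s, if anything falls off the work surface, if the arm or the gripper's body presses on something with over 40 N, if the wrist force passes 120 N, or if a joint passes its speed limit or range.

ROBOT

A 7-joint arm with a two-finger parallel gripper is mounted at the origin on the work surface. World frame = base frame: x ahead of the robot, y to its left, z up, the work surface at z = 0. Lengths are in m, angles in rad, forces in N, time in s.
With the tool pointing down it reaches from about 0.425 to 0.925 m from the base axis. Payload 6.8 kg.
Tool frame: the origin (TCP) lies midway between the tips of the shut fingers; the grasp point (between the pads) lies 19 mm behind it; z points along the fingers, y is the line along which they close (so a half turn about z gives the same grasp; the last joint's range is limited). The gripper opens to 85 mm and grips with 20 to 120 N. Pads are 22 mm wide; open, the fingers measure 114 mm over their backs; the gripper's body (76 mm by 85 mm) begins 54 mm behind the grasp point. The pads swing forward as they close: fully open they stand 13 mm farther back than shut.
Start: joints at [1, 0.477, 0.022, 1.555, -0.011, 1.109, -0.083], TCP at [0.301, -0.604, 0.231] pointing down, gripper open.
Joint ranges: [-2.96, 2.96], [-0.34, 2.1], [-1.41, 1.46], [0.24, 2.44], [-1.37, 4.51], [0.17, 1.92], [-2.96, 2.96]. Speed limits (rad/s): [2.39, 2.39, 3.14, 3.14, 3.14, 3.14, 3.14].

INTERFACE

Orientations are given as a unit quaternion [w, x, y, z].
In Python, from station import bot gives the robot as it stands.
- The arm moves only by the tool jog_arm, never from a script. Its argument "rows" is a list of rows, each an object of numbers: "fingers": the finger opening in mm, from 0 to 85.4; "x", "y", "z": the shift along the tool's x, y, z in mm; "ax", "ay", "az": the turn, a rotation vector about the tool's x, y, z in degrees. A call has exactly 8 rows; each row shifts and turns the commanded pose from where the row before left it, along the tool's axes as they then stand; what a row does not reach is not made up. A row lasts 1/10 s, in which the tool goes at most 50 mm and 8.59 degrees, less where a joint would pass 70% of its speed; a pose out of reach is approached as far as the arm can. A call with a gripper value outside its range is refused whole. The fingers move at their own pace and stop on an object; "force" is the grip in N (left out, the last holds). Time passes only in rows, so rows that do not move let the fingers close, or fill a call up. It gives the time, the measured TCP pose, the force, the opening and the grip force at its end, in the units of the state.
- bot.get_obs(): the state, without advancing time (a new reading comes with each control period).
- bot.read_camera(name): name is "side" or "top" or "wrist"; returns a dict with "pixels" (384x512x3 uint8, red, green, blue), "vertical_fov" (degrees; the focal length in pixels is half the picture's height over the tangent of half this angle, whatever the lens; pixels are square), "cx", "cy" (the principal point, pixels), "world_from_camera" (4x4, takes a point from camera to world coordinates). Camera axes: x right, y down, z forward; pixel columns grow to the right and rows downward; lengths in m; the calibration is good to about 2 mm. A picture is of the moment at which its call begins. There is no depth.
- bot.hand_in(): hands the job in; it is judged then, once.
The state is a dict: "t": time; "q": joint angles; "joint_vel": joint speeds; "joint_torque": joint torques, N m; "eef_pos": TCP position; "tool_rot": TCP orientation; "contact_force": force on the tool from outside, world axes, zero at the start; "torque": the same for the moment, N m; "gripper_width": opening from 0.0 (shut) to 1.0 (fully open); "grasp_force": force on a finger pad.
Only numpy, scipy, OpenCV 4.12 (cv2) and the standard library are available. Lean on these libraries where they do the work, as an engineer would, in place of code of your own. Each camera call takes 0.05 s, during which the arm holds its last target. There are 200 camera calls.

## Working session

There is one attempt and no reset: what is moved stays moved. The work goes in short steps, Python scripts to look and compute and a tool call to move; the robot and the scene stay as the last step left them, time stands still between calls to the robot, and variables do not carry over. Pictures are saved under pics/ and viewed, at most 10 in all, crops included, and the job is handed in when it is done.

Besides the shell and the picture viewer there is one more tool, called after "Call:" as name(argument=value, ...) on one line, values as JSON. jog_arm: Moves the arm, as the interface text tells. Its arguments: {"type":"object","properties":{"rows":{"type":"array","items":{"type":"object","properties":{"fingers":{"type":"number"},"x":{"type":"number"},"y":{"type":"number"},"z":{"type":"number"},"ax":{"type":"number"},"ay":{"type":"number"},"az":{"type":"number"}}}},"force":{"type":"number"}},"required":["rows"]}

```bash
ls; mkdir -p pics; cat > h.py <<'E'
import numpy as np, cv2
from station import bot
from scipy.spatial.transform import Rotation as R
def cam(n,save=None):
    c=bot.read_camera(n); 
    if save: cv2.imwrite(f'pics/{save}.png',cv2.cvtColor(c['pixels'],cv2.COLOR_RGB2BGR))
    return c
def foc(c): return c['pixels'].shape[0]/2/np.tan(np.radians(c['vertical_fov'])/2)
def ray(c,u,v):
    T=np.array(c['world_from_camera']); d=T[:3,:3]@np.array([(u-c['cx'])/foc(c),(v-c['cy'])/foc(c),1]); return T[:3,3],d/np.linalg.norm(d)
def onz(c,u,v,z):
    o,d=ray(c,u,v); return o+d*(z-o[2])/d[2]
def proj(c,p):
    T=np.linalg.inv(np.array(c['world_from_camera'])); q=T[:3,:3]@np.array(p)+T[:3,3]; return q[:2]/q[2]*foc(c)+[c['cx'],c['cy']]
def tri(a,b):
    (o1,d1),(o2,d2)=a,b; s=np.linalg.lstsq(np.c_[d1,-d2],o2-o1,rcond=None)[0]
    p,q=o1+d1*s[0],o2+d2*s[1]; return (p+q)/2,np.linalg.norm(p-q)
def tool():
    o=bot.get_obs(); w,x,y,z=o['tool_rot']; return np.array(o['eef_pos']),R.from_quat([x,y,z,w]),o
E
python3 - <<'E'
from h import *
np.set_printoptions(precision=3,suppress=True)
t=cam('top','top0');s=cam('side','side0')
for c in(t,s): print(c['vertical_fov'],c['cx'],c['cy']);print(np.array(c['world_from_camera']))
p,r,o=tool();print(p,r.as_matrix(),o['t'])
E
```

```text
pics
48.90253479026168 260.61248758143955 190.36054178968433
[[-0.011 -0.994  0.111  0.443]
 [-1.     0.011 -0.002  0.001]
 [ 0.001 -0.111 -0.994  1.41 ]
 [ 0.     0.     0.     1.   ]]
43.72690557115674 255.13241107897068 193.24033109339325
[[ 0.996 -0.062  0.07   0.498]
 [-0.093 -0.736  0.67  -0.831]
 [ 0.01  -0.674 -0.739  1.037]
 [ 0.     0.     0.     1.   ]]
[ 0.301 -0.604  0.23 ] [[ 0.895  0.446 -0.001]
 [ 0.446 -0.895  0.001]
 [-0.    -0.002 -1.   ]] 0.1
```

```bash
python3 -c "
import cv2
for n in('top0','side0'):
    i=cv2.imread(f'pics/{n}.png');cv2.imwrite(f'pics/{n}b.png',cv2.resize(i,(800,600),interpolation=cv2.INTER_CUBIC))"
```

```text
(no output)
```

View pics/top0b.png

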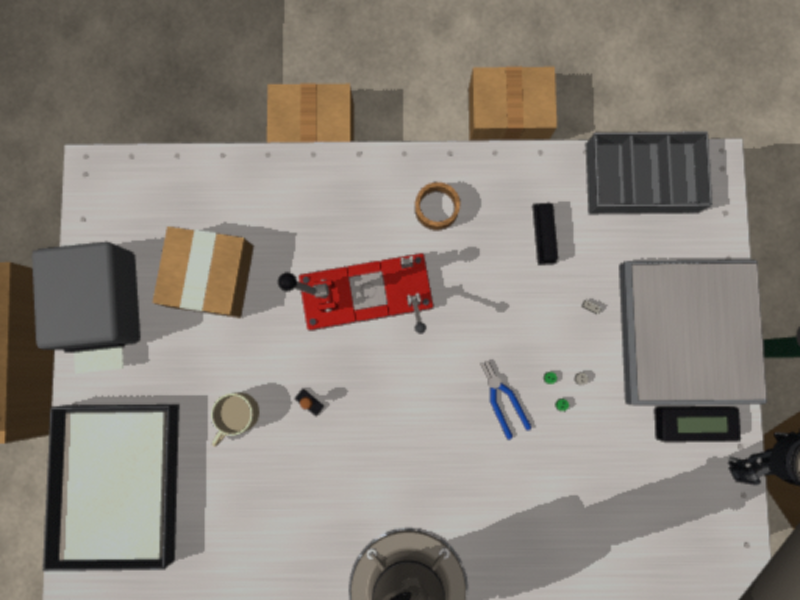

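View pics/side0b.png

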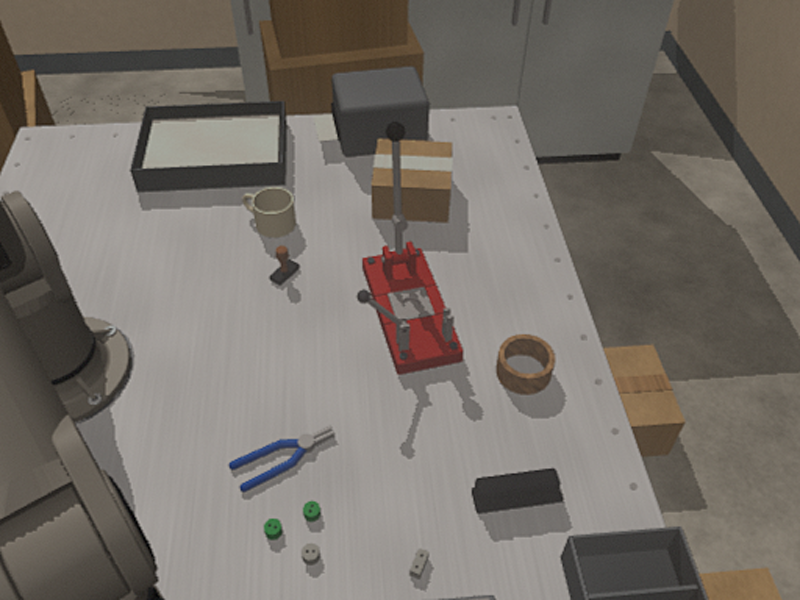

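Views show (800x600 scale): candidates for the round seal in the top view are grey round (584,378), oblong grey (593,306), green (550,378) and (562,404). I choose the grey round one; in the side view it is at (311,553). The press is red around (367,290), with its lever pivot to the left (+y world). The latch knob at (420,327) leans towards the robot. Lever knob (288,282).

```bash
cat > m1.py <<'E'
from h import *
np.set_printoptions(precision=4,suppress=True)
t=cam('top');s=cam('side')
k=512/800
def blob(c,u,v,r=9):
    g=c['pixels'].astype(int); h=cv2.cvtColor(c['pixels'],cv2.COLOR_RGB2HSV)
    return g[int(v)-r:int(v)+r+1,int(u)-r:int(u)+r+1].mean(2).astype(int)
# seal: pick non-background by local diff
for c,u,v,n in((t,584*k,378*k,'t'),(s,311*k,553*k,'s')):
    b=blob(c,u,v); print(n,int(u),int(v)); print(b)
    o=onz(c,u,v,.018);print(o)
# press
h=cv2.cvtColor(t['pixels'],cv2.COLOR_RGB2HSV)
m=(((h[...,0]<8)|(h[...,0]>172))&(h[...,1]>150)&(h[...,2]>60)).astype(np.uint8)
m=cv2.morphologyEx(m,cv2.MORPH_OPEN,np.ones((2,2)))
cs=max(cv2.findContours(m,cv2.RETR_EXTERNAL,cv2.CHAIN_APPROX_NONE)[0],key=cv2.contourArea)
P=np.array([onz(t,*p[0],.032)[:2] for p in cs]).astype(np.float32)
r=cv2.minAreaRect(P*1000);print('press',r);print(cv2.boxPoints(r))
crop=t['pixels'][150:225,180:380];i=cv2.cvtColor(crop,cv2.COLOR_RGB2BGR);a=cv2.resize(i,(800,300),interpolation=cv2.INTER_CUBIC)
j=cv2.cvtColor(s['pixels'][300:384,130:330],cv2.COLOR_RGB2BGR)
cv2.imwrite('pics/c1.png',np.r_[a,cv2.resize(j,(800,300),interpolation=cv2.INTER_CUBIC)])
for lk in ((288,282,396,131),(420,327,364,297)):
    l=np.array(lk)*k; print('knob',tri(ray(t,*l[:2]),ray(s,*l[2:])))
E
python3 m1.py
```

```text
t 373 241
[[183 182 182 182 182 181 182 182 182 181 182 182 182 182 182 182 183 183
  183]
 [181 181 181 181 182 182 181 181 181 182 182 182 181 182 182 181 181 181
  182]
 [180 181 180 181 180 180 181 181 180 180 181 180 180 181 181 181 182 180
  181]
 [182 182 181 182 182 181 183 181 181 181 181 181 181 181 181 182 181 181
  181]
 [183 183 183 184 184 184 183 182 182 175 174 173 174 173 174 181 183 182
  183]
 [183 183 182 183 183 182 176 172 168 140 134 134 135 134 139 168 179 182
  182]
 [180 180 180 179 174 165 146 129 129 118 126 127 127 127 128 136 166 179
  181]
 [179 179 179 175 142 106 112 131 131 136 133 131 127 126 126 126 136 172
  180]
 [181 182 180 171 112 113 132 135 117 128 135 143 129 127 128 128 135 174
  182]
 [181 182 180 155 105 128 138 135 110 118 134 135 124 126 128 129 144 175
  183]
 [182 182 179 142 109 132 139 138 129 133 136 135 128 129 129 135 172 182
  182]
 [182 181 179 149 109 127 137 136 110 127 135 138 131 132 140 147 176 183
  183]
 [179 180 180 173 131 119 134 137 121 121 137 145 142 145 171 177 180 182
  182]
 [181 180 181 178 157 130 135 141 142
[... 1690 characters left out ...]
161
  158]
 [157 159 160 152 112  63  65  66  70  68  67  66  69  94 117 112 134 164
  159]
 [156 157 158 159 151 102  73  70  67  70  71  76  94 111 116 109 130 159
  160]
 [155 159 157 157 162 150 100  87  84  86  93 107 120 113 113 113 109 132
  162]
 [156 159 157 156 161 147 112 119 122 120 119 117 116 113 113 114 111 133
  163]]
[ 0.4266 -0.3742  0.018 ]
press ((608.67529296875, 82.26849365234375), (117.29389190673828, 265.234619140625), 9.590109825134277)
[[528.7541 203.262 ]
 [572.9418 -58.266 ]
 [688.5965 -38.725 ]
 [644.4088 222.8029]]
knob (array([0.5947, 0.197 , 0.3192]), np.float64(0.0036468061351456957))
knob (array([ 0.526 , -0.0255,  0.1647]), np.float64(0.000945117123782901))
```

View pics/c1.png

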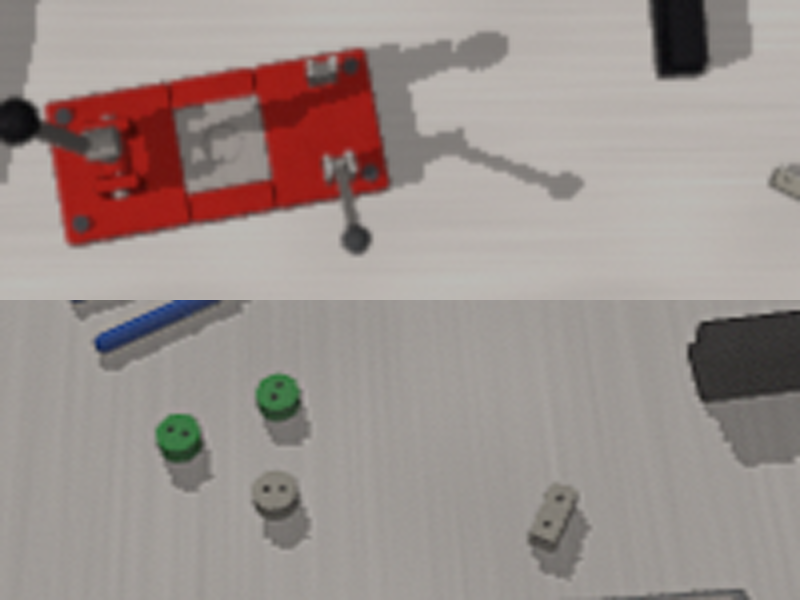

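Crop confirms: the grey round seal with two dark holes at (275,492) in the crop; greens at (178,437) and (278,395), oblong at (553,515). The press geometry agrees (265x117 vs 270x120; knob distances 250 and 100 mm). Going above the seal.

Call:
jog_arm(rows=[{"x":27,"y":-19,"z":10,"fingers":45},{"x":27,"y":-19,"z":10,"fingers":45},{"x":27,"y":-19,"z":10,"fingers":45},{"x":27,"y":-19,"z":10,"fingers":45},{"x":27,"y":-19,"z":10,"fingers":45},{"x":27,"y":-19,"z":10,"fingers":45},{"x":27,"y":-19,"z":10,"fingers":45},{"x":26,"y":-21,"z":10,"fingers":45}], force=40)

```text
invalid input
```

```bash
python3 - <<'E'
from h import *
np.set_printoptions(precision=4,suppress=True)
w=cam('wrist','w1');p,r,o=tool();print(p,r.as_matrix(),o['gripper_width'],o['t'],o['q']);print(np.array(w['world_from_camera']),w['vertical_fov'])
print(proj(w,[.4245,-.370,.018]))
E
```

```text
[ 0.3012 -0.6038  0.2308] [[ 0.8948  0.4464 -0.0004]
 [ 0.4464 -0.8948  0.0007]
 [-0.0001 -0.0009 -1.    ]] 0.9969451907152939 0.25 [ 0.9999  0.4774  0.0224  1.5559 -0.0115  1.1093 -0.0831]
[[ 0.4464 -0.859  -0.2507  0.3643]
 [-0.8948 -0.4289 -0.1236 -0.5712]
 [-0.0014  0.2795 -0.9602  0.3726]
 [ 0.      0.      0.      1.    ]] 67.0395925635932
[112.4083 -41.7068]
```

View pics/w1.png

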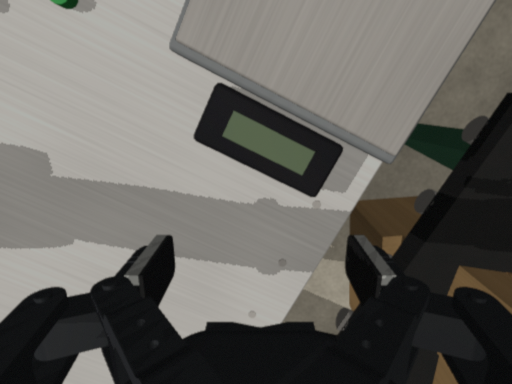

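The arm did not move (the view still shows the start area: scale display at (268,140)); the call was refused. I'll give every field.

Call:
jog_arm(rows=[{"fingers":45,"x":27,"y":-19,"z":10,"ax":0,"ay":0,"az":0},{"fingers":45,"x":27,"y":-19,"z":10,"ax":0,"ay":0,"az":0},{"fingers":45,"x":27,"y":-19,"z":10,"ax":0,"ay":0,"az":0},{"fingers":45,"x":27,"y":-19,"z":10,"ax":0,"ay":0,"az":0},{"fingers":45,"x":27,"y":-19,"z":10,"ax":0,"ay":0,"az":0},{"fingers":45,"x":27,"y":-19,"z":10,"ax":0,"ay":0,"az":0},{"fingers":45,"x":27,"y":-19,"z":10,"ax":0,"ay":0,"az":0},{"fingers":45,"x":26,"y":-21,"z":10,"ax":0,"ay":0,"az":0}], force=40)

```text
t: 1.05
eef_pos: [0.4257, -0.3691, 0.151]
tool_rot: [0.0, 0.973, 0.229, 0.0]
contact_force: [0.2, -0.6, 0.6]
gripper_width: 0.525
grasp_force: 0.0
```

```bash
cat > seal.py <<'E'
from h import *
import sys
np.set_printoptions(precision=4,suppress=True)
w=cam('wrist',sys.argv[1]);p,r,o=tool()
u,v=proj(w,[.4245,-.370,.018]);print(u,v)
g=cv2.GaussianBlur(cv2.cvtColor(w['pixels'],cv2.COLOR_RGB2GRAY),(5,5),0)
for rr in (1,):
    cc=cv2.HoughCircles(g,cv2.HOUGH_GRADIENT,1,30,param1=80,param2=15,minRadius=15,maxRadius=60)
    for c in cc[0]:
        P=onz(w,c[0],c[1],.018);Q=onz(w,c[0]+c[2],c[1],.018);print(c,P,np.linalg.norm(P-Q)) if np.linalg.norm(P[:2]-[.4245,-.37])<.03 else 0
E
python3 seal.py w2
```

```text
261.03043204422875 179.58193755108897
```

View pics/w2.png

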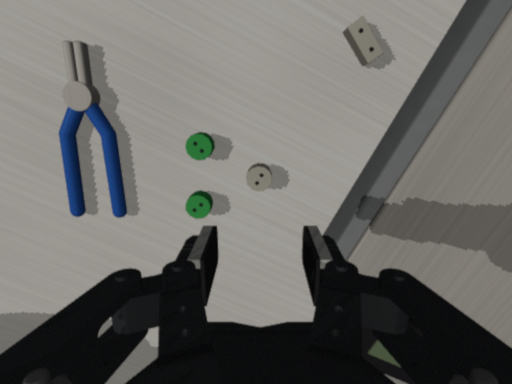

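Wrist view: seal (259,177) with greens at (200,146), (199,204); oblong at (363,40). The seal lies 2 px off the prediction, so I correct by x +1, y −2 mm and descend.

Call:
jog_arm(rows=[{"fingers":45,"x":1,"y":-2,"z":20,"ax":0,"ay":0,"az":0},{"fingers":45,"x":0,"y":0,"z":25,"ax":0,"ay":0,"az":0},{"fingers":45,"x":0,"y":0,"z":25,"ax":0,"ay":0,"az":0},{"fingers":45,"x":0,"y":0,"z":25,"ax":0,"ay":0,"az":0},{"fingers":45,"x":0,"y":0,"z":20,"ax":0,"ay":0,"az":0},{"fingers":45,"x":0,"y":0,"z":15,"ax":0,"ay":0,"az":0},{"fingers":45,"x":0,"y":0,"z":9,"ax":0,"ay":0,"az":0},{"fingers":45,"x":0,"y":0,"z":4,"ax":0,"ay":0,"az":0}], force=40)

```text
t: 1.9
eef_pos: [0.4248, -0.368, 0.0077]
tool_rot: [-0.0, 0.973, 0.229, -0.0]
contact_force: [-0.3, 0.2, 0.0]
gripper_width: 0.524
grasp_force: 0.0
```

Call:
jog_arm(rows=[{"fingers":15,"x":0,"y":0,"z":0,"ax":0,"ay":0,"az":0},{"fingers":15,"x":0,"y":0,"z":0,"ax":0,"ay":0,"az":0},{"fingers":15,"x":0,"y":0,"z":0,"ax":0,"ay":0,"az":0},{"fingers":15,"x":0,"y":0,"z":0,"ax":0,"ay":0,"az":0},{"fingers":15,"x":0,"y":0,"z":0,"ax":0,"ay":0,"az":0},{"fingers":15,"x":0,"y":0,"z":0,"ax":0,"ay":0,"az":0},{"fingers":15,"x":0,"y":0,"z":0,"ax":0,"ay":0,"az":0},{"fingers":15,"x":0,"y":0,"z":0,"ax":0,"ay":0,"az":0}], force=40)

```text
t: 2.7
eef_pos: [0.4254, -0.3683, 0.0089]
tool_rot: [0.0, 0.973, 0.229, 0.0]
contact_force: [-1.5, 0.4, 6.4]
gripper_width: 0.277
grasp_force: 39.7
```

```bash
python3 - <<'E'
from h import *
w=cam('wrist','w3');p,r,o=tool();print(p,r.as_matrix(),o['gripper_width']*85,o['grasp_force'],o['contact_force'])
E
```

```text
[ 0.4253992  -0.36826799  0.00887402] [[ 8.94816552e-01  4.46433336e-01  7.83719548e-04]
 [ 4.46433799e-01 -8.94816486e-01 -5.66173028e-04]
 [ 4.48526658e-04  8.56499891e-04 -9.99999533e-01]] 23.92055236571018 39.70664978027344 [-1.22171805 -0.40507058  6.22021958]
```

View pics/w3.png

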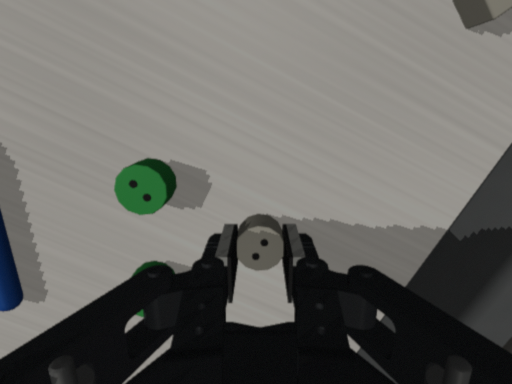

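```bash
python3 - <<'E'
from h import *
np.set_printoptions(precision=4,suppress=True)
w=cam('wrist');p,r,o=tool();M=r.as_matrix()
for z in(.0,.018):
  print(z,proj(w,[p[0],p[1],z]))
for uv in((238,248),(282,248),(260,229),(260,271),(260,249)):
  P=onz(w,*uv,.018)-p; print(uv,M.T@P*1000)
E
```

```text
0.0 [261.5651 232.7587]
0.018 [261.8051 248.0063]
(238, 248) [  0.0129 -12.094   -9.1158]
(282, 248) [ 0.0029 10.2766 -9.0951]
(260, 229) [10.5097 -0.9112 -9.1009]
(260, 271) [-13.2892  -0.907   -9.1112]
(260, 249) [-0.5567 -0.9092 -9.1057]
```

Seal is gripped centrally (within 1 mm of the tool axis), fingers around its top half. Lift and turn by −73° about tool z.

Call:
jog_arm(rows=[{"fingers":15,"x":0,"y":0,"z":-20,"ax":0,"ay":0,"az":0},{"fingers":15,"x":0,"y":0,"z":-28,"ax":0,"ay":0,"az":-6},{"fingers":15,"x":0,"y":0,"z":-28,"ax":0,"ay":0,"az":-8},{"fingers":15,"x":0,"y":0,"z":-28,"ax":0,"ay":0,"az":-8},{"fingers":15,"x":0,"y":0,"z":-28,"ax":0,"ay":0,"az":-8},{"fingers":15,"x":0,"y":0,"z":-28,"ax":0,"ay":0,"az":-8},{"fingers":15,"x":0,"y":0,"z":-28,"ax":0,"ay":0,"az":-8},{"fingers":15,"x":0,"y":0,"z":-22,"ax":0,"ay":0,"az":-8}], force=40)

```text
t: 3.6
eef_pos: [0.425, -0.3681, 0.2199]
tool_rot: [0.001, 0.761, 0.648, 0.0]
contact_force: [0.4, -0.5, -0.7]
gripper_width: 0.279
grasp_force: 39.3
```

```bash
python3 - <<'E'
from h import *
np.set_printoptions(precision=4,suppress=True)
p,r,o=tool();M=r.as_matrix();print(p,M,o['gripper_width'],o['grasp_force'])
yp=np.arctan2(M[1,1],M[0,1]);print('yaw of tool y',np.degrees(yp))
print(M.T@(np.array([.6095,.0773,.22])-p)*1000)
E
```

```text
[ 0.425  -0.3681  0.2199] [[ 0.1592  0.9872  0.0007]
 [ 0.9872 -0.1592 -0.0008]
 [-0.0007  0.0008 -1.    ]] 0.2789741784456927 39.32572066783905
yaw of tool y -9.161385160900444
[469.0963 111.217   -0.3635]
```

Call:
jog_arm(rows=[{"fingers":15,"x":36,"y":10,"z":0,"ax":0,"ay":0,"az":0},{"fingers":15,"x":36,"y":10,"z":0,"ax":0,"ay":0,"az":0},{"fingers":15,"x":36,"y":10,"z":0,"ax":0,"ay":0,"az":0},{"fingers":15,"x":36,"y":10,"z":0,"ax":0,"ay":0,"az":0},{"fingers":15,"x":36,"y":10,"z":0,"ax":0,"ay":0,"az":0},{"fingers":15,"x":36,"y":10,"z":0,"ax":0,"ay":0,"az":0},{"fingers":15,"x":36,"y":10,"z":0,"ax":0,"ay":0,"az":0},{"fingers":15,"x":36,"y":10,"z":0,"ax":0,"ay":0,"az":0}], force=40)

```text
t: 4.4
eef_pos: [0.5515, -0.0958, 0.2181]
tool_rot: [-0.0, 0.763, 0.646, -0.0]
contact_force: [1.1, 0.5, 0.1]
gripper_width: 0.278
grasp_force: 39.3
```

Call:
jog_arm(rows=[{"fingers":15,"x":36,"y":6,"z":0,"ax":0,"ay":0,"az":0},{"fingers":15,"x":36,"y":6,"z":0,"ax":0,"ay":0,"az":0},{"fingers":15,"x":36,"y":6,"z":0,"ax":0,"ay":0,"az":0},{"fingers":15,"x":36,"y":6,"z":0,"ax":0,"ay":0,"az":0},{"fingers":15,"x":37,"y":7,"z":0,"ax":0,"ay":0,"az":0},{"fingers":15,"x":0,"y":0,"z":0,"ax":0,"ay":0,"az":-6.3},{"fingers":15,"x":0,"y":0,"z":0,"ax":0,"ay":0,"az":-6.3},{"fingers":15,"x":0,"y":0,"z":0,"ax":0,"ay":0,"az":-6.2}], force=40)

```text
t: 5.2
eef_pos: [0.6114, 0.0767, 0.2177]
tool_rot: [-0.0, 0.645, 0.764, -0.0]
contact_force: [0.7, -0.6, -1.6]
gripper_width: 0.279
grasp_force: 39.3
```

```bash
python3 - <<'E'
from h import *
np.set_printoptions(precision=4,suppress=True)
w=cam('wrist','w4');p,r,o=tool();M=r.as_matrix();print(p,M,o['gripper_width'],o['grasp_force'])
print(proj(w,[.6095,.0773,.032]))
E
```

```text
[0.6115 0.0763 0.2177] [[-0.1716  0.9852 -0.001 ]
 [ 0.9852  0.1716 -0.0003]
 [-0.0001 -0.001  -1.    ]] 0.2762364708918459 39.31313931941986
[258.5555 166.7274]
```

View pics/w4.png

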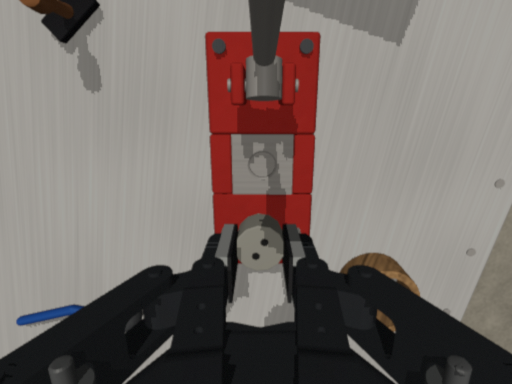

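Wrist view: the seal in hand at (260,240), nest ring at (262,164), predicted (259,167), so the press pose is good to about 3 mm. The lever with ram at (264,78) stands on the camera's side, so I turn the tool 90° to carry the camera to the free side, then descend a bit and look again.

Call:
jog_arm(rows=[{"fingers":15,"x":0,"y":0,"z":0,"ax":0,"ay":0,"az":8.5},{"fingers":15,"x":0,"y":0,"z":0,"ax":0,"ay":0,"az":8.5},{"fingers":15,"x":0,"y":0,"z":0,"ax":0,"ay":0,"az":8.5},{"fingers":15,"x":0,"y":0,"z":0,"ax":0,"ay":0,"az":8.5},{"fingers":15,"x":0,"y":0,"z":0,"ax":0,"ay":0,"az":8.5},{"fingers":15,"x":0,"y":0,"z":0,"ax":0,"ay":0,"az":8.5},{"fingers":15,"x":0,"y":0,"z":0,"ax":0,"ay":0,"az":8.5},{"fingers":15,"x":0,"y":0,"z":0,"ax":0,"ay":0,"az":8.5}], force=40)

```text
t: 6.05
eef_pos: [0.6115, 0.0761, 0.218]
tool_rot: [-0.0, 0.964, 0.266, -0.0]
contact_force: [-0.3, -0.2, 0.1]
gripper_width: 0.281
grasp_force: 39.3
```

Call:
jog_arm(rows=[{"fingers":15,"x":0,"y":0,"z":10,"ax":0,"ay":0,"az":7.5},{"fingers":15,"x":0,"y":0,"z":15,"ax":0,"ay":0,"az":7.5},{"fingers":15,"x":0,"y":0,"z":15,"ax":0,"ay":0,"az":7},{"fingers":15,"x":0,"y":0,"z":15,"ax":0,"ay":0,"az":0},{"fingers":15,"x":0,"y":0,"z":15,"ax":0,"ay":0,"az":0},{"fingers":15,"x":0,"y":0,"z":15,"ax":0,"ay":0,"az":0},{"fingers":15,"x":0,"y":0,"z":10,"ax":0,"ay":0,"az":0},{"fingers":15,"x":0,"y":0,"z":0,"ax":0,"ay":0,"az":0}], force=40)

```text
t: 6.85
eef_pos: [0.6107, 0.076, 0.1214]
tool_rot: [0.0, 0.997, 0.081, -0.002]
contact_force: [-0.6, -0.0, 1.0]
gripper_width: 0.281
grasp_force: 39.3
```

```bash
python3 - <<'E'
from h import *
np.set_printoptions(precision=4,suppress=True)
w=cam('wrist','w5');p,r,o=tool();M=r.as_matrix();print(p,M,o['gripper_width'],o['grasp_force'],o['q'])
print('nest',proj(w,[.6095,.0773,.032]),'seal',proj(w,p-[0,0,-.009]))
i=cv2.imread('pics/w5.png');cv2.imwrite('pics/w5c.png',cv2.resize(i[80:310,120:420],(780,598),interpolation=cv2.INTER_CUBIC))
E
```

```text
[0.6114 0.0761 0.1225] [[ 0.9868  0.1622 -0.0014]
 [ 0.1622 -0.9868 -0.0001]
 [-0.0014 -0.0001 -1.    ]] 0.2751253192475057 39.299041628837585 [-0.0675  0.5092 -0.21    1.7838  0.1338  0.8638 -1.7467]
nest [259.1823 191.5831] seal [261.6047 247.1943]
```

View pics/w5c.png

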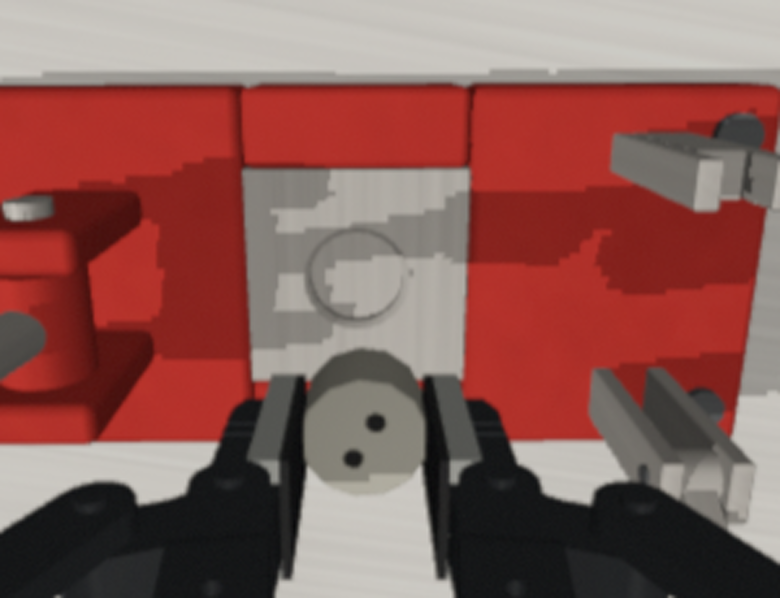

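Crop: nest ring centred at crop (356,276) (full 257,186), seal top in hand at crop (364,437) (full 260,248). The catch is at upper right and the latch ears at lower right, clear of the fingers.

```bash
python3 - <<'E'
from h import *
np.set_printoptions(precision=4,suppress=True)
w=cam('wrist');p,r,o=tool();M=r.as_matrix()
n=onz(w,257,186.2,.032); s=onz(w,260,248,p[2]+.009)
a=onz(w,120+305/2.6,186,.032);b=onz(w,120+406/2.6,186,.032);print('ringdia',np.linalg.norm(a-b))
print(n,s,p,'tool move mm',M.T@(n-s)*1000, M.T@(n-p)*1000)
E
```

```text
ringdia 0.03241443632114679
[0.6144 0.08   0.032 ] [0.6113 0.077  0.1323] [0.6119 0.0763 0.1233] tool move mm [  3.4724  -2.4487 100.3207] [ 2.9849 -3.243  91.3208]
```

Call:
jog_arm(rows=[{"fingers":15,"x":2,"y":-1,"z":10,"ax":0,"ay":0,"az":0},{"fingers":15,"x":1.5,"y":-1.5,"z":15,"ax":0,"ay":0,"az":0},{"fingers":15,"x":0,"y":0,"z":10,"ax":0,"ay":0,"az":0},{"fingers":15,"x":0,"y":0,"z":0,"ax":0,"ay":0,"az":0},{"fingers":15,"x":0,"y":0,"z":0,"ax":0,"ay":0,"az":0},{"fingers":15,"x":0,"y":0,"z":0,"ax":0,"ay":0,"az":0},{"fingers":15,"x":0,"y":0,"z":0,"ax":0,"ay":0,"az":0},{"fingers":15,"x":0,"y":0,"z":0,"ax":0,"ay":0,"az":0}], force=40)

```text
t: 7.75
eef_pos: [0.6151, 0.0794, 0.0888]
tool_rot: [-0.0, 0.997, 0.081, 0.0]
contact_force: [-0.3, -0.5, -0.3]
gripper_width: 0.279
grasp_force: 39.3
```

```bash
python3 - <<'E'
from h import *
np.set_printoptions(precision=4,suppress=True)
w=cam('wrist','w6');p,r,o=tool();M=r.as_matrix();print(p)
print('nest pred',proj(w,[.6144,.080,.032]),'seal pred',proj(w,p-[0,0,-.009]))
i=cv2.imread('pics/w6.png');cv2.imwrite('pics/w6c.png',cv2.resize(i[130:290,160:360],(750,600),interpolation=cv2.INTER_CUBIC))
E
```

```text
[0.615  0.0794 0.0887]
nest pred [260.0564 204.785 ] seal pred [261.5648 247.3972]
```

View pics/w6c.png

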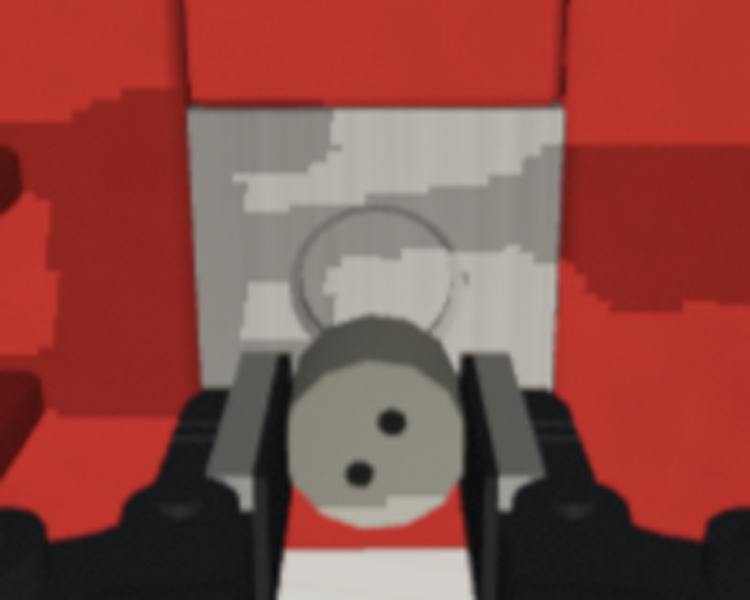

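Crop: ring centre (375,288) → full (260,207), seal top (376,443) → full (260,248): alignment within about 1.5 mm; correct x by −1 and lower.

Call:
jog_arm(rows=[{"fingers":15,"x":-1,"y":0,"z":10,"ax":0,"ay":0,"az":0},{"fingers":15,"x":0,"y":0,"z":12,"ax":0,"ay":0,"az":0},{"fingers":15,"x":0,"y":0,"z":10,"ax":0,"ay":0,"az":0},{"fingers":15,"x":0,"y":0,"z":8,"ax":0,"ay":0,"az":0},{"fingers":15,"x":0,"y":0,"z":4,"ax":0,"ay":0,"az":0},{"fingers":15,"x":0,"y":0,"z":2,"ax":0,"ay":0,"az":0},{"fingers":15,"x":0,"y":0,"z":2,"ax":0,"ay":0,"az":0},{"fingers":15,"x":0,"y":0,"z":1,"ax":0,"ay":0,"az":0}], force=40)

```text
t: 8.6
eef_pos: [0.6141, 0.0792, 0.0394]
tool_rot: [-0.0, 0.997, 0.081, 0.0]
contact_force: [0.6, 0.5, -1.2]
gripper_width: 0.275
grasp_force: 39.3
```

Call:
jog_arm(rows=[{"fingers":15,"x":0,"y":0,"z":1,"ax":0,"ay":0,"az":0},{"fingers":15,"x":0,"y":0,"z":1,"ax":0,"ay":0,"az":0},{"fingers":15,"x":0,"y":0,"z":1,"ax":0,"ay":0,"az":0},{"fingers":15,"x":0,"y":0,"z":1,"ax":0,"ay":0,"az":0},{"fingers":15,"x":0,"y":0,"z":0,"ax":0,"ay":0,"az":0},{"fingers":15,"x":0,"y":0,"z":0,"ax":0,"ay":0,"az":0},{"fingers":15,"x":0,"y":0,"z":0,"ax":0,"ay":0,"az":0},{"fingers":15,"x":0,"y":0,"z":0,"ax":0,"ay":0,"az":0}], force=40)

```text
t: 9.4
eef_pos: [0.6139, 0.0792, 0.0353]
tool_rot: [0.0, 0.997, 0.081, 0.0]
contact_force: [0.0, 0.6, -0.3]
gripper_width: 0.278
grasp_force: 39.3
```

The seal went in without any force. Release, then rise.

Call:
jog_arm(rows=[{"fingers":30,"x":0,"y":0,"z":0,"ax":0,"ay":0,"az":0},{"fingers":45,"x":0,"y":0,"z":0,"ax":0,"ay":0,"az":0},{"fingers":45,"x":0,"y":0,"z":0,"ax":0,"ay":0,"az":0},{"fingers":45,"x":0,"y":0,"z":0,"ax":0,"ay":0,"az":0},{"fingers":45,"x":0,"y":0,"z":0,"ax":0,"ay":0,"az":0},{"fingers":45,"x":0,"y":0,"z":-10,"ax":0,"ay":0,"az":0},{"fingers":45,"x":0,"y":0,"z":-20,"ax":0,"ay":0,"az":0},{"fingers":45,"x":0,"y":0,"z":-20,"ax":0,"ay":0,"az":0}], force=40)

```text
t: 10.2
eef_pos: [0.6137, 0.0792, 0.0862]
tool_rot: [-0.0, 0.997, 0.081, -0.0]
contact_force: [-0.0, 1.0, 0.3]
gripper_width: 0.524
grasp_force: 0.0
```

```bash
cat > k.py <<'E'
from h import *
np.set_printoptions(precision=4,suppress=True)
w=cam('wrist','w7');p,r,o=tool();M=r.as_matrix();print(p,o['t'])
print('seal-top pred',proj(w,[.6139,.0792,.044]))
# dark holes of the seal
u,v=proj(w,[.6139,.0792,.044]).astype(int)
g=cv2.cvtColor(w['pixels'],cv2.COLOR_RGB2GRAY)[v-14:v+15,u-14:u+15]
n,l,st,ce=cv2.connectedComponentsWithStats((g<75).astype(np.uint8))
for a,c in zip(st,ce): print(a[4],c+[u-14,v-14],onz(w,*(c+[u-14,v-14]),.044))
# lever knob: dark blob in both views
t=cam('top');s=cam('side')
def dark(c,P,r):
    u,v=proj(c,P).astype(int); g=cv2.cvtColor(c['pixels'],cv2.COLOR_RGB2GRAY)[max(v-r,0):v+r,u-r:u+r]
    m=(g<60).astype(np.uint8); n,l,st,ce=cv2.connectedComponentsWithStats(m)
    i=1+np.argmax(st[1:,4]); x,y,ww,hh=st[i,:4]; print('blob',st[i]); return ce[i]+[u-r,max(v-r,0)]
P=[.5947,.197,.3192]
print('knob',tri(ray(t,*dark(t,P,14)),ray(s,*dark(s,P,14))))
E
python3 k.py
```

```text
[0.616  0.0796 0.09  ] 10.25
seal-top pred [261.2237 210.7783]
810 [261.0988 210.0037] [0.6144 0.0794 0.044 ]
4 [247.25 196.75] [0.6223 0.0901 0.044 ]
14 [263.2857 206.5   ] [0.6172 0.0783 0.044 ]
13 [256.6154 217.6154] [0.6085 0.0815 0.044 ]
blob [  8  10  13  11 102]
blob [  0   0  11  28 150]
knob (array([0.5785, 0.1957, 0.3319]), np.float64(0.027858522766799638))
```

The seal's holes straddle (.613,.080) at 44 mm height, so it sits in the nest where I put it. Next, the lever: rise, turn −90°, and straddle its knob from above (knob ≈ 118 mm towards +press x, z ≈ 0.32).

Call:
jog_arm(rows=[{"fingers":60,"x":0,"y":0,"z":-30,"ax":0,"ay":0,"az":0},{"fingers":60,"x":0,"y":0,"z":-36,"ax":0,"ay":0,"az":0},{"fingers":60,"x":0,"y":0,"z":-36,"ax":0,"ay":0,"az":0},{"fingers":60,"x":0,"y":0,"z":-36,"ax":0,"ay":0,"az":0},{"fingers":60,"x":0,"y":0,"z":-36,"ax":0,"ay":0,"az":0},{"fingers":60,"x":0,"y":0,"z":-36,"ax":0,"ay":0,"az":0},{"fingers":60,"x":0,"y":0,"z":-36,"ax":0,"ay":0,"az":0},{"fingers":60,"x":0,"y":0,"z":-36,"ax":0,"ay":0,"az":0}], force=20)

```text
t: 11.15
eef_pos: [0.6133, 0.079, 0.368]
tool_rot: [0.0, 0.997, 0.081, -0.001]
contact_force: [0.8, 0.1, -0.5]
gripper_width: 0.705
grasp_force: 0.0
```

Call:
jog_arm(rows=[{"fingers":60,"x":0,"y":0,"z":0,"ax":0,"ay":0,"az":-8.5},{"fingers":60,"x":0,"y":0,"z":0,"ax":0,"ay":0,"az":-8.5},{"fingers":60,"x":0,"y":0,"z":0,"ax":0,"ay":0,"az":-8.5},{"fingers":60,"x":0,"y":0,"z":0,"ax":0,"ay":0,"az":-8.5},{"fingers":60,"x":0,"y":0,"z":0,"ax":0,"ay":0,"az":-8.5},{"fingers":60,"x":0,"y":0,"z":0,"ax":0,"ay":0,"az":-8.5},{"fingers":60,"x":0,"y":0,"z":0,"ax":0,"ay":0,"az":-8.5},{"fingers":60,"x":0,"y":0,"z":0,"ax":0,"ay":0,"az":-8.5}], force=20)

```text
t: 11.95
eef_pos: [0.6135, 0.0791, 0.3663]
tool_rot: [-0.0, 0.779, 0.627, -0.001]
contact_force: [-0.3, 0.8, -0.1]
gripper_width: 0.699
grasp_force: 0.0
```

Call:
jog_arm(rows=[{"fingers":60,"x":0,"y":0,"z":0,"ax":0,"ay":0,"az":-7.4},{"fingers":60,"x":0,"y":0,"z":0,"ax":0,"ay":0,"az":-7.3},{"fingers":60,"x":0,"y":0,"z":0,"ax":0,"ay":0,"az":-7.3},{"fingers":60,"x":10,"y":0,"z":0,"ax":0,"ay":0,"az":0},{"fingers":60,"x":10,"y":0,"z":0,"ax":0,"ay":0,"az":0},{"fingers":60,"x":10,"y":0,"z":0,"ax":0,"ay":0,"az":0},{"fingers":60,"x":0,"y":0,"z":0,"ax":0,"ay":0,"az":0},{"fingers":60,"x":0,"y":0,"z":0,"ax":0,"ay":0,"az":0}], force=20)

```text
t: 12.75
eef_pos: [0.6089, 0.1094, 0.3673]
tool_rot: [0.0, 0.647, 0.762, -0.0]
contact_force: [0.1, -0.6, 0.5]
gripper_width: 0.702
grasp_force: 0.0
```

```bash
python3 - <<'E'
from h import *
np.set_printoptions(precision=4,suppress=True)
w=cam('wrist','w8');p,r,o=tool();M=r.as_matrix();print(p,M,o['t'],o['q'])
K=np.array([.5938,.1969,.3228])
print('knob',proj(w,K),M.T@(K-p)*1000, 'cam',np.array(w['world_from_camera'])[:3,3])
g=cv2.cvtColor(w['pixels'],cv2.COLOR_RGB2GRAY)
u,v=proj(w,K).astype(int)
m=(g<45).astype(np.uint8);n,l,st,ce=cv2.connectedComponentsWithStats(m)
for a,c in zip(st,ce):
    if a[4]>150: print(a,c)
E
```

```text
[0.609  0.1088 0.3673] [[-0.1614  0.9869  0.0001]
 [ 0.9869  0.1614 -0.0004]
 [-0.0004  0.0001 -1.    ]] 12.8 [ 0.0838  0.3324 -0.4816  1.49    0.1557  1.3573 -0.2462]
knob [259.205   73.6018] [89.4271 -0.7767 44.4868] cam [0.5967 0.1805 0.5092]
[     0      0    512    384 150416] [254.9269 156.2541]
[307   0  62  17 557] [341.8384   5.3232]
[112  45  37  38 706] [129.8909  63.5198]
[ 233   45   52   66 2340] [258.3521  73.5731]
[242 118  52  27 610] [262.6115 135.7033]
[263 187  17  47 430] [271.7442 206.9326]
[    0   229   512   155 41428] [258.1396 331.5697]
```

Knob seen at (259,71), 52 px wide (178 mm away), just where predicted. Move over it and straddle.

Call:
jog_arm(rows=[{"fingers":60,"x":22,"y":0,"z":0,"ax":0,"ay":0,"az":0},{"fingers":60,"x":22,"y":0,"z":0,"ax":0,"ay":0,"az":0},{"fingers":60,"x":22,"y":0,"z":0,"ax":0,"ay":0,"az":0},{"fingers":60,"x":22,"y":-1,"z":0,"ax":0,"ay":0,"az":0},{"fingers":60,"x":0,"y":0,"z":16,"ax":0,"ay":0,"az":0},{"fingers":60,"x":0,"y":0,"z":16,"ax":0,"ay":0,"az":0},{"fingers":60,"x":0,"y":0,"z":16,"ax":0,"ay":0,"az":0},{"fingers":60,"x":0,"y":0,"z":16,"ax":0,"ay":0,"az":0}], force=20)

```text
t: 13.6
eef_pos: [0.594, 0.1948, 0.3027]
tool_rot: [0.0, 0.648, 0.762, -0.0]
contact_force: [-0.8, 0.2, -0.5]
gripper_width: 0.704
grasp_force: 0.0
```

Call:
jog_arm(rows=[{"fingers":20,"x":0,"y":0,"z":0,"ax":0,"ay":0,"az":0},{"fingers":20,"x":0,"y":0,"z":0,"ax":0,"ay":0,"az":0},{"fingers":20,"x":0,"y":0,"z":0,"ax":0,"ay":0,"az":0},{"fingers":20,"x":0,"y":0,"z":0,"ax":0,"ay":0,"az":0},{"fingers":20,"x":0,"y":0,"z":0,"ax":0,"ay":0,"az":0},{"fingers":20,"x":0,"y":0,"z":0,"ax":0,"ay":0,"az":0},{"fingers":20,"x":0,"y":0,"z":0,"ax":0,"ay":0,"az":0},{"fingers":20,"x":0,"y":0,"z":0,"ax":0,"ay":0,"az":0}], force=20)

```text
t: 14.4
eef_pos: [0.5939, 0.1953, 0.3037]
tool_rot: [0.0, 0.647, 0.762, 0.0]
contact_force: [-0.9, -1.7, 0.3]
gripper_width: 0.355
grasp_force: 20.5
```

```bash
python3 -c "
import numpy as np
t=np.r_[1.696,np.linspace(1.66,.03,24)];s=255*np.cos(t);z=255*np.sin(t)
for a,b in zip(np.diff(-s),np.diff(-z)):print(round(a,1),round(b,1))"
```

```text
-9.1 -1.0
-18.0 -1.0
-18.1 0.3
-18.0 1.6
-17.8 2.9
-17.6 4.1
-17.3 5.3
-16.8 6.6
-16.3 7.7
-15.7 8.9
-15.1 10.0
-14.3 11.0
-13.5 12.0
-12.6 12.9
-11.7 13.8
-10.7 14.6
-9.6 15.3
-8.5 15.9
-7.4 16.5
-6.2 17.0
-5.0 17.4
-3.7 17.7
-2.5 17.9
-1.2 18.0
```

Call:
jog_arm(rows=[{"fingers":20,"x":-9,"y":0,"z":-1,"ax":0,"ay":0,"az":0},{"fingers":20,"x":-18,"y":0,"z":-1,"ax":0,"ay":0,"az":0},{"fingers":20,"x":-18,"y":0,"z":0,"ax":0,"ay":0,"az":0},{"fingers":20,"x":-18,"y":0,"z":2,"ax":0,"ay":0,"az":0},{"fingers":20,"x":-18,"y":0,"z":3,"ax":0,"ay":0,"az":0},{"fingers":20,"x":-18,"y":0,"z":4,"ax":0,"ay":0,"az":0},{"fingers":20,"x":-17,"y":0,"z":5,"ax":0,"ay":0,"az":0},{"fingers":20,"x":-17,"y":0,"z":7,"ax":0,"ay":0,"az":0}], force=20)

```text
t: 15.2
eef_pos: [0.6162, 0.0629, 0.285]
tool_rot: [0.001, 0.647, 0.762, 0.001]
contact_force: [0.8, 0.6, 3.2]
gripper_width: 0.36
grasp_force: 21.1
```

```bash
cat > lev.py <<'E'
from h import *
p,r,o=tool();M=r.as_matrix();H=np.array([.5992,.1639]);a=np.array([.162,-.9868]);b=np.array([-.9868,-.162])
d=p[:2]-H;s=d@a;z=p[2]+.019-.07
print('s',s,'y',d@b,'z',z,'radius',np.hypot(s,z),'theta',np.arctan2(z,s),o['contact_force'],o['gripper_width'],o['t'])
E
python3 lev.py
```

```text
s 0.10246127451702326 y -0.0004138742283281276 z 0.23397385500709922 radius 0.25542528771156525 theta 1.158035409174596 [0.81381425 0.59896492 3.15940307] 0.359547791420595 15.2
```

Call:
jog_arm(rows=[{"fingers":20,"x":-16,"y":0,"z":8,"ax":0,"ay":0,"az":0},{"fingers":20,"x":-16,"y":0,"z":9,"ax":0,"ay":0,"az":0},{"fingers":20,"x":-15,"y":0,"z":10,"ax":0,"ay":0,"az":0},{"fingers":20,"x":-14,"y":0,"z":11,"ax":0,"ay":0,"az":0},{"fingers":20,"x":-14,"y":0,"z":12,"ax":0,"ay":0,"az":0},{"fingers":20,"x":-13,"y":0,"z":13,"ax":0,"ay":0,"az":0},{"fingers":20,"x":-11,"y":0,"z":14,"ax":0,"ay":0,"az":0},{"fingers":20,"x":-11,"y":0,"z":14,"ax":0,"ay":0,"az":0}], force=20)

```text
t: 16.0
eef_pos: [0.6344, -0.0457, 0.1926]
tool_rot: [0.001, 0.648, 0.762, 0.001]
contact_force: [6.0, 0.5, 2.6]
gripper_width: 0.355
grasp_force: 21.9
```

```bash
python3 lev.py
```

```text
s 0.2125250880239137 y -0.0007817329918374053 z 0.14157390333892714 radius 0.25536265025683014 theta 0.587645855652846 [5.98096928 0.47615234 2.6368425 ] 0.3548404758113081 16.0
```

Call:
jog_arm(rows=[{"fingers":20,"x":-10,"y":1,"z":15,"ax":0,"ay":0,"az":0},{"fingers":20,"x":-8,"y":0,"z":16,"ax":0,"ay":0,"az":0},{"fingers":20,"x":-7,"y":0,"z":16,"ax":0,"ay":0,"az":0},{"fingers":20,"x":-6,"y":0,"z":17,"ax":0,"ay":0,"az":0},{"fingers":20,"x":-5,"y":0,"z":17,"ax":0,"ay":0,"az":0},{"fingers":20,"x":-4,"y":0,"z":18,"ax":0,"ay":0,"az":0},{"fingers":20,"x":-2,"y":0,"z":18,"ax":0,"ay":0,"az":0},{"fingers":20,"x":-1,"y":0,"z":18,"ax":0,"ay":0,"az":0}], force=20)

```text
t: 16.8
eef_pos: [0.6415, -0.0875, 0.0568]
tool_rot: [0.001, 0.647, 0.762, 0.0]
contact_force: [5.4, -2.6, 1.8]
gripper_width: 0.358
grasp_force: 22.1
```

```bash
python3 lev.py
```

```text
s 0.25496846830169934 y -0.0009727230361806671 z 0.0057872250194011265 radius 0.2550341385021618 theta 0.022693910051135368 [ 5.36152945 -2.58598839  1.82877421] 0.35812752068282083 16.8
```

Call:
jog_arm(rows=[{"fingers":20,"x":0,"y":0,"z":2,"ax":0,"ay":0,"az":0},{"fingers":20,"x":0,"y":0,"z":2,"ax":0,"ay":0,"az":0},{"fingers":20,"x":0,"y":0,"z":2,"ax":0,"ay":0,"az":0},{"fingers":20,"x":0,"y":0,"z":1,"ax":0,"ay":0,"az":0},{"fingers":20,"x":0,"y":0,"z":1,"ax":0,"ay":0,"az":0},{"fingers":20,"x":0,"y":0,"z":0,"ax":0,"ay":0,"az":0},{"fingers":20,"x":0,"y":0,"z":0,"ax":0,"ay":0,"az":0},{"fingers":20,"x":0,"y":0,"z":0,"ax":0,"ay":0,"az":0}], force=20)

```text
t: 17.6
eef_pos: [0.6415, -0.0876, 0.0493]
tool_rot: [0.001, 0.647, 0.762, 0.0]
contact_force: [6.4, -3.8, -0.9]
gripper_width: 0.358
grasp_force: 22.0
```

```bash
python3 lev.py
```

```text
s 0.25498756495011343 y -0.0009931090290600578 z -0.001738586845409909 radius 0.25499349200206534 theta -0.006818214466641456 [ 6.42055009 -3.76174975 -0.88884904] 0.3581423074840808 17.6
```

Call:
jog_arm(rows=[{"fingers":20,"x":0,"y":0,"z":1,"ax":0,"ay":0,"az":0},{"fingers":20,"x":0,"y":0,"z":1,"ax":0,"ay":0,"az":0},{"fingers":20,"x":0,"y":0,"z":1,"ax":0,"ay":0,"az":0},{"fingers":20,"x":0,"y":0,"z":1,"ax":0,"ay":0,"az":0},{"fingers":20,"x":0,"y":0,"z":0,"ax":0,"ay":0,"az":0},{"fingers":20,"x":0,"y":0,"z":0,"ax":0,"ay":0,"az":0},{"fingers":20,"x":0,"y":0,"z":0,"ax":0,"ay":0,"az":0},{"fingers":20,"x":0,"y":0,"z":0,"ax":0,"ay":0,"az":0}], force=20)

```text
t: 18.4
eef_pos: [0.6415, -0.0875, 0.0459]
tool_rot: [0.001, 0.647, 0.762, 0.0]
contact_force: [4.1, -3.0, 4.3]
gripper_width: 0.359
grasp_force: 22.2
```

Call:
jog_arm(rows=[{"fingers":60,"x":0,"y":0,"z":0,"ax":0,"ay":0,"az":0},{"fingers":60,"x":0,"y":0,"z":0,"ax":0,"ay":0,"az":0},{"fingers":60,"x":0,"y":0,"z":0,"ax":0,"ay":0,"az":0},{"fingers":60,"x":0,"y":0,"z":-20,"ax":0,"ay":0,"az":0},{"fingers":60,"x":0,"y":0,"z":-25,"ax":0,"ay":0,"az":0},{"fingers":60,"x":0,"y":0,"z":-20,"ax":0,"ay":0,"az":0},{"fingers":0,"x":0,"y":0,"z":0,"ax":0,"ay":0,"az":0},{"fingers":0,"x":0,"y":0,"z":0,"ax":0,"ay":0,"az":0}], force=20)

```text
t: 19.2
eef_pos: [0.6405, -0.0865, 0.1108]
tool_rot: [-0.0, 0.647, 0.762, -0.0]
contact_force: [-0.4, -0.1, -0.3]
gripper_width: 0.375
grasp_force: 0.0
```

Call:
jog_arm(rows=[{"fingers":0,"x":0,"y":0,"z":0,"ax":0,"ay":0,"az":0},{"fingers":0,"x":0,"y":0,"z":0,"ax":0,"ay":0,"az":0},{"fingers":0,"x":0,"y":0,"z":10,"ax":0,"ay":0,"az":0},{"fingers":0,"x":0,"y":0,"z":8,"ax":0,"ay":0,"az":0},{"fingers":0,"x":0,"y":0,"z":3,"ax":0,"ay":0,"az":0},{"fingers":0,"x":0,"y":0,"z":3,"ax":0,"ay":0,"az":0},{"fingers":0,"x":0,"y":0,"z":2,"ax":0,"ay":0,"az":0},{"fingers":0,"x":0,"y":0,"z":0,"ax":0,"ay":0,"az":0}], force=20)

```text
t: 20.0
eef_pos: [0.6409, -0.0865, 0.0859]
tool_rot: [-0.0, 0.647, 0.762, -0.0]
contact_force: [-3.1, -0.1, 5.0]
gripper_width: -0.003
grasp_force: 2.2
```

Contact at 86 mm = knob top when home. A slight extra push, then rise and locate the latch knob.

Call:
jog_arm(rows=[{"fingers":0,"x":0,"y":0,"z":1,"ax":0,"ay":0,"az":0},{"fingers":0,"x":0,"y":0,"z":1,"ax":0,"ay":0,"az":0},{"fingers":0,"x":0,"y":0,"z":1,"ax":0,"ay":0,"az":0},{"fingers":0,"x":0,"y":0,"z":0,"ax":0,"ay":0,"az":0},{"fingers":0,"x":0,"y":0,"z":0,"ax":0,"ay":0,"az":0},{"fingers":0,"x":0,"y":0,"z":0,"ax":0,"ay":0,"az":0},{"fingers":0,"x":0,"y":0,"z":0,"ax":0,"ay":0,"az":0},{"fingers":0,"x":0,"y":0,"z":0,"ax":0,"ay":0,"az":0}], force=20)

```text
t: 20.8
eef_pos: [0.641, -0.0865, 0.0854]
tool_rot: [0.0, 0.647, 0.762, -0.0]
contact_force: [-9.9, 1.2, 21.0]
gripper_width: -0.001
grasp_force: 11.0
```

Call:
jog_arm(rows=[{"fingers":50,"x":0,"y":0,"z":-20,"ax":0,"ay":0,"az":0},{"fingers":50,"x":0,"y":0,"z":-30,"ax":0,"ay":0,"az":0},{"fingers":50,"x":0,"y":0,"z":-30,"ax":0,"ay":0,"az":4},{"fingers":50,"x":0,"y":0,"z":-30,"ax":0,"ay":0,"az":8},{"fingers":50,"x":0,"y":0,"z":-30,"ax":0,"ay":0,"az":8},{"fingers":50,"x":0,"y":0,"z":-20,"ax":0,"ay":0,"az":8},{"fingers":50,"x":0,"y":0,"z":0,"ax":0,"ay":0,"az":8},{"fingers":50,"x":0,"y":0,"z":0,"ax":0,"ay":0,"az":8}], force=20)

```text
t: 21.6
eef_pos: [0.6416, -0.0865, 0.2436]
tool_rot: [0.001, 0.887, 0.462, 0.001]
contact_force: [-0.4, -0.8, -0.5]
gripper_width: 0.586
grasp_force: 0.0
```

Call:
jog_arm(rows=[{"fingers":50,"x":0,"y":0,"z":0,"ax":0,"ay":0,"az":8},{"fingers":50,"x":0,"y":0,"z":0,"ax":0,"ay":0,"az":8},{"fingers":50,"x":0,"y":0,"z":0,"ax":0,"ay":0,"az":8},{"fingers":50,"x":0,"y":0,"z":0,"ax":0,"ay":0,"az":8},{"fingers":50,"x":0,"y":0,"z":0,"ax":0,"ay":0,"az":8},{"fingers":50,"x":0,"y":0,"z":0,"ax":0,"ay":0,"az":6},{"fingers":50,"x":0,"y":0,"z":0,"ax":0,"ay":0,"az":0},{"fingers":50,"x":0,"y":0,"z":0,"ax":0,"ay":0,"az":0}], force=20)

```text
t: 22.4
eef_pos: [0.6411, -0.0864, 0.2424]
tool_rot: [0.0, 0.997, 0.083, 0.0]
contact_force: [-0.1, 0.5, 0.8]
gripper_width: 0.586
grasp_force: 0.0
```

```bash
python3 - <<'E'
from h import *
np.set_printoptions(precision=4,suppress=True)
p,r,o=tool();M=r.as_matrix();print(p,M,o['t'])
n=np.array([.613,.080]);x=np.array([-.162,.9868]);y=np.array([-.9868,-.162])
H=np.r_[n-.09*x+.04*y,.084]; c=np.r_[n-.09*x-.07*y,.084]
t=cam('top');s=cam('side')
cx,cr=np.array([420,327])*.64,np.array([364,297])*.64
def dark(c,uv,r,th):
    u,v=uv.astype(int);g=cv2.cvtColor(c['pixels'],cv2.COLOR_RGB2GRAY)[v-r:v+r,u-r:u+r]
    n,l,st,ce=cv2.connectedComponentsWithStats((g<th).astype(np.uint8));i=1+np.argmax(st[1:,4]);print(st[i]);return ce[i]+[u-r,v-r]
a,b=dark(t,cx,8,95),dark(s,cr,8,80);K,e=tri(ray(t,*a),ray(s,*b));print(a,b,K,e)
d=K-H;print('hinge',H,'dist',np.linalg.norm(d),'x,y,z off',d[:2]@x,d[:2]@y,d[2],'closed',c)
E
```

```text
[ 0.6411 -0.0864  0.2424] [[ 0.9863  0.1649  0.0002]
 [ 0.1649 -0.9863 -0.0001]
 [ 0.0002  0.0001 -1.    ]] 22.4
[ 6  4  7  8 35]
[ 5  0 11 14 73]
[268.6571 208.9429] [234.1644 188.9041] [ 0.5279 -0.025   0.168 ] 0.003269000404339649
hinge [ 0.5881 -0.0153  0.084 ] dist 0.10377683951598184 x,y,z off 0.0002022976849372904 0.060935163232143784 0.08400336364570384 closed [0.6967 0.0025 0.084 ]
```

Lever is home (21 N on the knob top at 85 mm). Go above the latch knob (~(.524,−.026,.173)).

Call:
jog_arm(rows=[{"fingers":50,"x":-18,"y":-13,"z":0,"ax":0,"ay":0,"az":0},{"fingers":50,"x":-18,"y":-13,"z":0,"ax":0,"ay":0,"az":0},{"fingers":50,"x":-18,"y":-13,"z":0,"ax":0,"ay":0,"az":0},{"fingers":50,"x":-18,"y":-13,"z":0,"ax":0,"ay":0,"az":0},{"fingers":50,"x":-18,"y":-13,"z":0,"ax":0,"ay":0,"az":0},{"fingers":50,"x":-15,"y":-14,"z":0,"ax":0,"ay":0,"az":0},{"fingers":50,"x":0,"y":0,"z":0,"ax":0,"ay":0,"az":0},{"fingers":50,"x":0,"y":0,"z":0,"ax":0,"ay":0,"az":0}], force=20)

```text
t: 23.3
eef_pos: [0.525, -0.0258, 0.2427]
tool_rot: [0.0, 0.997, 0.082, 0.001]
contact_force: [0.0, 0.4, 0.1]
gripper_width: 0.584
grasp_force: 0.0
```

```bash
python3 - <<'E'
from h import *
np.set_printoptions(precision=4,suppress=True)
w=cam('wrist','w9');p,r,o=tool();print(p)
print(proj(w,[.5244,-.0258,.173]),proj(w,[.5881,-.0153,.084]))
i=cv2.imread('pics/w9.png');cv2.imwrite('pics/w9c.png',cv2.resize(i[60:330,90:430],(748,594),interpolation=cv2.INTER_CUBIC))
E
```

```text
[ 0.5253 -0.0262  0.2426]
[260.8763 199.1197] [260.6298 109.7382]
```

View pics/w9c.png

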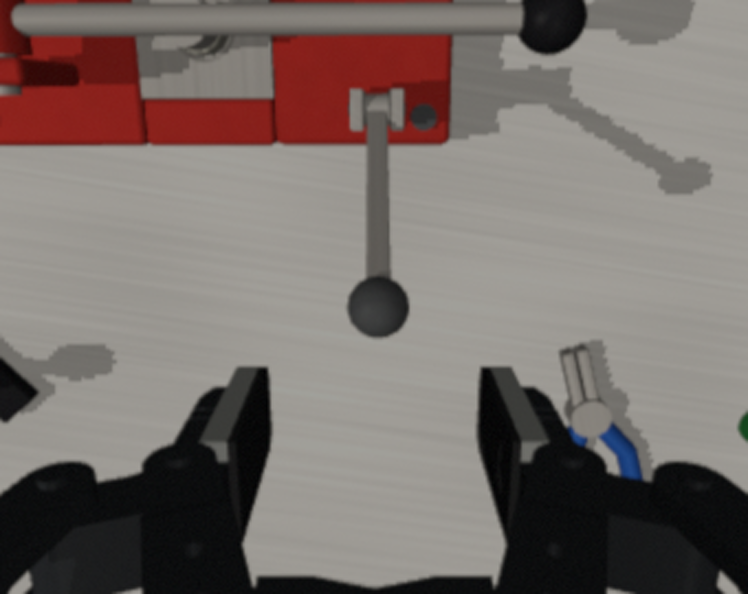

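Crop: latch knob at (378,307) → full (262,199.5), as predicted; the lever lies level across the top of the view. Lower 88 mm, then grip.

Call:
jog_arm(rows=[{"fingers":50,"x":-1,"y":0,"z":12,"ax":0,"ay":0,"az":0},{"fingers":50,"x":0,"y":0,"z":16,"ax":0,"ay":0,"az":0},{"fingers":50,"x":0,"y":0,"z":16,"ax":0,"ay":0,"az":0},{"fingers":50,"x":0,"y":0,"z":16,"ax":0,"ay":0,"az":0},{"fingers":50,"x":0,"y":0,"z":14,"ax":0,"ay":0,"az":0},{"fingers":50,"x":0,"y":0,"z":14,"ax":0,"ay":0,"az":0},{"fingers":50,"x":0,"y":0,"z":0,"ax":0,"ay":0,"az":0},{"fingers":12,"x":0,"y":0,"z":0,"ax":0,"ay":0,"az":0}], force=20)

```text
t: 24.15
eef_pos: [0.5236, -0.0261, 0.1537]
tool_rot: [-0.0, 0.997, 0.081, -0.001]
contact_force: [0.7, -0.4, 0.1]
gripper_width: 0.43
grasp_force: 0.0
```

Call:
jog_arm(rows=[{"fingers":12,"x":0,"y":0,"z":0,"ax":0,"ay":0,"az":0},{"fingers":12,"x":0,"y":0,"z":0,"ax":0,"ay":0,"az":0},{"fingers":12,"x":0,"y":0,"z":0,"ax":0,"ay":0,"az":0},{"fingers":12,"x":0,"y":0,"z":0,"ax":0,"ay":0,"az":0},{"fingers":12,"x":0,"y":0,"z":0,"ax":0,"ay":0,"az":0},{"fingers":12,"x":0,"y":0,"z":0,"ax":0,"ay":0,"az":0},{"fingers":12,"x":0,"y":0,"z":0,"ax":0,"ay":0,"az":0},{"fingers":12,"x":0,"y":0,"z":0,"ax":0,"ay":0,"az":0}], force=20)

```text
t: 24.95
eef_pos: [0.5244, -0.0272, 0.1549]
tool_rot: [0.001, 0.997, 0.081, 0.001]
contact_force: [2.3, -5.2, -1.5]
gripper_width: 0.237
grasp_force: 19.8
```

```bash
cat > lat.py <<'E'
from h import *
p,r,o=tool();H=np.array([.5881,-.0153]);a=np.array([.9868,.162])
d=p[:2]-H;s=d@a;z=p[2]+.019-.084
print('s',s,'z',z,'rad',np.hypot(s,z),'th',np.arctan2(z,s),'lat',d@np.array([.162,-.9868]),o['contact_force'],o['gripper_width'],o['t'])
E
python3 lat.py; python3 -c "
import numpy as np
t=np.linspace(2.19,.04,25);s=110*np.cos(t);z=110*np.sin(t)
for a,b in zip(np.diff(s),np.diff(-z)):print(round(a,1),round(b,1))"
```

```text
s -0.06482991338015054 z 0.08987401260615265 rad 0.11081631563451615 th 2.1957027404668144 lat 0.0014065565320074012 [ 2.26640086 -5.17650934 -1.52861374] 0.23711753636887842 24.95
8.3 -5.4
8.7 -4.6
9.1 -3.8
9.4 -3.0
9.6 -2.1
9.8 -1.2
9.8 -0.4
9.8 0.5
9.8 1.4
9.6 2.3
9.3 3.1
9.0 3.9
8.6 4.7
8.2 5.5
7.7 6.2
7.1 6.9
6.4 7.5
5.7 8.0
5.0 8.5
4.2 8.9
3.4 9.2
2.6 9.5
1.7 9.7
0.8 9.8
```

Call:
jog_arm(rows=[{"fingers":12,"x":8,"y":1,"z":-5,"ax":0,"ay":0,"az":0},{"fingers":12,"x":9,"y":0,"z":-5,"ax":0,"ay":0,"az":0},{"fingers":12,"x":9,"y":0,"z":-4,"ax":0,"ay":0,"az":0},{"fingers":12,"x":9,"y":0,"z":-3,"ax":0,"ay":0,"az":0},{"fingers":12,"x":10,"y":0,"z":-2,"ax":0,"ay":0,"az":0},{"fingers":12,"x":10,"y":0,"z":-1,"ax":0,"ay":0,"az":0},{"fingers":12,"x":10,"y":0,"z":0,"ax":0,"ay":0,"az":0},{"fingers":12,"x":10,"y":0,"z":0,"ax":0,"ay":0,"az":0}], force=20)

```text
t: 25.75
eef_pos: [0.5993, -0.0146, 0.1748]
tool_rot: [0.0, 0.997, 0.081, 0.001]
contact_force: [-0.1, -5.2, 1.3]
gripper_width: 0.237
grasp_force: 20.5
```

```bash
python3 lat.py
```

```text
s 0.011190803297332035 z 0.10978178226569983 rad 0.11035068552516157 th 1.4692104231186691 lat 0.0011398543053807637 [-0.14152153 -5.19674827  1.33915698] 0.23746669871670975 25.75
```

Call:
jog_arm(rows=[{"fingers":12,"x":10,"y":1,"z":1,"ax":0,"ay":0,"az":0},{"fingers":12,"x":9,"y":0,"z":2,"ax":0,"ay":0,"az":0},{"fingers":12,"x":9,"y":0,"z":3,"ax":0,"ay":0,"az":0},{"fingers":12,"x":9,"y":0,"z":4,"ax":0,"ay":0,"az":0},{"fingers":12,"x":9,"y":0,"z":5,"ax":0,"ay":0,"az":0},{"fingers":12,"x":8,"y":0,"z":5,"ax":0,"ay":0,"az":0},{"fingers":12,"x":8,"y":0,"z":6,"ax":0,"ay":0,"az":0},{"fingers":12,"x":7,"y":0,"z":7,"ax":0,"ay":0,"az":0}], force=20)

```text
t: 26.55
eef_pos: [0.6673, -0.0034, 0.1411]
tool_rot: [-0.0, 0.997, 0.082, 0.001]
contact_force: [2.3, 2.0, 5.4]
gripper_width: 0.238
grasp_force: 21.5
```

```bash
python3 lat.py
```

```text
s 0.08012312010673515 z 0.07606266296431145 rad 0.11047734189805955 th 0.7594064076484717 lat 0.0010615303398956093 [2.3419459  2.02030714 5.37764546] 0.23826725816803992 26.55
```

Call:
jog_arm(rows=[{"fingers":12,"x":7,"y":0,"z":8,"ax":0,"ay":0,"az":0},{"fingers":12,"x":6,"y":0,"z":8,"ax":0,"ay":0,"az":0},{"fingers":12,"x":5,"y":0,"z":8,"ax":0,"ay":0,"az":0},{"fingers":12,"x":4,"y":0,"z":9,"ax":0,"ay":0,"az":0},{"fingers":12,"x":3,"y":0,"z":9,"ax":0,"ay":0,"az":0},{"fingers":12,"x":3,"y":0,"z":10,"ax":0,"ay":0,"az":0},{"fingers":12,"x":2,"y":0,"z":10,"ax":0,"ay":0,"az":0},{"fingers":12,"x":1,"y":0,"z":10,"ax":0,"ay":0,"az":0}], force=20)

```text
t: 27.35
eef_pos: [0.6962, 0.0014, 0.0679]
tool_rot: [-0.0, 0.997, 0.082, -0.001]
contact_force: [1.4, 4.0, 0.7]
gripper_width: 0.236
grasp_force: 21.9
```

```bash
python3 lat.py
```

```text
s 0.10937731493396406 z 0.0028613331114819562 rad 0.10941473506497386 th 0.026154241007206917 lat 0.0009912780719042512 [1.44815161 4.0415749  0.68704476] 0.23623885571168018 27.35
```

Lower 4 mm more with the grip, then release, rise, shut, and press on the knob's top (home: 95 mm).

Call:
jog_arm(rows=[{"fingers":12,"x":0,"y":0,"z":2,"ax":0,"ay":0,"az":0},{"fingers":12,"x":0,"y":0,"z":2,"ax":0,"ay":0,"az":0},{"fingers":12,"x":0,"y":0,"z":1,"ax":0,"ay":0,"az":0},{"fingers":45,"x":0,"y":0,"z":0,"ax":0,"ay":0,"az":0},{"fingers":45,"x":0,"y":0,"z":0,"ax":0,"ay":0,"az":0},{"fingers":45,"x":0,"y":0,"z":0,"ax":0,"ay":0,"az":0},{"fingers":45,"x":0,"y":0,"z":-20,"ax":0,"ay":0,"az":0},{"fingers":45,"x":0,"y":0,"z":-20,"ax":0,"ay":0,"az":0}], force=20)

```text
t: 28.15
eef_pos: [0.6955, -0.0003, 0.1037]
tool_rot: [0.0, 0.997, 0.081, -0.001]
contact_force: [0.7, 0.1, -0.2]
gripper_width: 0.527
grasp_force: 0.0
```

Call:
jog_arm(rows=[{"fingers":45,"x":0,"y":0,"z":-14,"ax":0,"ay":0,"az":0},{"fingers":0,"x":0,"y":0,"z":0,"ax":0,"ay":0,"az":0},{"fingers":0,"x":0,"y":0,"z":0,"ax":0,"ay":0,"az":0},{"fingers":0,"x":0,"y":0,"z":0,"ax":0,"ay":0,"az":0},{"fingers":0,"x":0,"y":0,"z":0,"ax":0,"ay":0,"az":0},{"fingers":0,"x":0,"y":0,"z":8,"ax":0,"ay":0,"az":0},{"fingers":0,"x":0,"y":0,"z":6,"ax":0,"ay":0,"az":0},{"fingers":0,"x":0,"y":0,"z":0,"ax":0,"ay":0,"az":0}], force=20)

```text
t: 28.95
eef_pos: [0.6955, 0.0005, 0.1024]
tool_rot: [0.0, 0.997, 0.081, -0.001]
contact_force: [-0.2, 0.4, 0.6]
gripper_width: -0.003
grasp_force: 0.0
```

Call:
jog_arm(rows=[{"fingers":0,"x":0,"y":0,"z":4,"ax":0,"ay":0,"az":0},{"fingers":0,"x":0,"y":0,"z":3,"ax":0,"ay":0,"az":0},{"fingers":0,"x":0,"y":0,"z":2,"ax":0,"ay":0,"az":0},{"fingers":0,"x":0,"y":0,"z":1,"ax":0,"ay":0,"az":0},{"fingers":0,"x":0,"y":0,"z":0,"ax":0,"ay":0,"az":0},{"fingers":0,"x":0,"y":0,"z":0,"ax":0,"ay":0,"az":0},{"fingers":0,"x":0,"y":0,"z":0,"ax":0,"ay":0,"az":0},{"fingers":0,"x":0,"y":0,"z":0,"ax":0,"ay":0,"az":0}], force=20)

```text
t: 29.75
eef_pos: [0.6969, 0.0006, 0.0948]
tool_rot: [-0.0, 0.997, 0.081, 0.0]
contact_force: [-0.4, -0.5, 4.5]
gripper_width: -0.001
grasp_force: 2.7
```

Call:
jog_arm(rows=[{"fingers":0,"x":0,"y":0,"z":1,"ax":0,"ay":0,"az":0},{"fingers":0,"x":0,"y":0,"z":1,"ax":0,"ay":0,"az":0},{"fingers":0,"x":0,"y":0,"z":1,"ax":0,"ay":0,"az":0},{"fingers":0,"x":0,"y":0,"z":0,"ax":0,"ay":0,"az":0},{"fingers":0,"x":0,"y":0,"z":0,"ax":0,"ay":0,"az":0},{"fingers":0,"x":0,"y":0,"z":0,"ax":0,"ay":0,"az":0},{"fingers":0,"x":0,"y":0,"z":0,"ax":0,"ay":0,"az":0},{"fingers":0,"x":0,"y":0,"z":0,"ax":0,"ay":0,"az":0}], force=20)

```text
t: 30.55
eef_pos: [0.6971, 0.0006, 0.0941]
tool_rot: [0.0, 0.997, 0.081, 0.001]
contact_force: [-7.8, -0.3, 18.7]
gripper_width: 0.001
grasp_force: 9.7
```

Call:
jog_arm(rows=[{"fingers":0,"x":0,"y":0,"z":-20,"ax":0,"ay":0,"az":0},{"fingers":0,"x":0,"y":0,"z":-30,"ax":0,"ay":0,"az":0},{"fingers":0,"x":0,"y":0,"z":-30,"ax":0,"ay":0,"az":0},{"fingers":0,"x":0,"y":0,"z":-30,"ax":0,"ay":0,"az":0},{"fingers":0,"x":0,"y":0,"z":-20,"ax":0,"ay":0,"az":0},{"fingers":0,"x":0,"y":0,"z":0,"ax":0,"ay":0,"az":0},{"fingers":0,"x":0,"y":0,"z":0,"ax":0,"ay":0,"az":0},{"fingers":0,"x":0,"y":0,"z":0,"ax":0,"ay":0,"az":0}], force=20)

```text
t: 31.35
eef_pos: [0.6957, 0.0005, 0.2194]
tool_rot: [0.0, 0.997, 0.081, -0.001]
contact_force: [-0.2, 1.5, -0.8]
gripper_width: -0.001
grasp_force: 0.0
```

Latch knob firmly stopped at home height (94–95 mm under 19 N); arm is clear.

```bash
python3 -c "
from station import bot
print(bot.hand_in())"
```

```text
the job is handed in; nothing more can be done
None
```

The round seal is in the nest, the lever is down and the latch bar is in its catch. I handed the job in at about 31 s; no verdict came back. The lever and latch were confirmed only by pressing on their knobs, which stopped firmly at home height.

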